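# Hang the phone-display bracket level on its hook

## Task

Hang the red display bracket on the prong of the hook with the yellow ball, by whichever of its four holes lets it hang level, and leave it hanging there still and level. Leave the black bracket where it stands.

Things in the scene. Friction and masses are not known exactly. Their poses are not given: they have to be found in the camera images.
- red_bracket: The red-painted aluminium bracket, standing upright on the table: a flat plate 8 mm thick (its x), 170 mm long (its y), 125 mm tall (its z). Origin: middle of length and thickness, at the underside of its feet. The bar (z 60 to 125 mm) runs the whole length; four round holes, 19 mm across, go through it along x, 36 mm apart. Its plain rim above them can be pinched from above. About 0.5 kg in all
- red_bracket_broad (a point): Foot of the red bracket's broad leg (8 mm thick, 50 mm long, 60 mm high, aluminium) at y = +60 mm, z = 0. A dark steel clamp block sits round it: 44 mm (y) by 22 mm high, standing on the table, two solid halves, each 16 mm thick, one on either face of the plate (40 mm over both); the steel is about 2.9 times as dense as the aluminium
- red_bracket_slim (a point): Foot of the red bracket's slim leg (8 mm thick, 15 mm long, 60 mm high, aluminium, no block) at y = -77.5 mm, z = 0
- red_bracket_hole1 (a point): Centre of the red bracket's hole 1 (nearest the slim leg): y = -42 mm, x = 0, z = 80 mm in the bracket's frame, so 45 mm under the rim
- red_bracket_hole2 (a point): Centre of the red bracket's hole 2: y = -6 mm, x = 0, z = 80 mm in the bracket's frame, so 45 mm under the rim
- red_bracket_hole3 (a point): Centre of the red bracket's hole 3: y = +30 mm, x = 0, z = 80 mm in the bracket's frame, so 45 mm under the rim
- red_bracket_hole4 (a point): Centre of the red bracket's hole 4 (above the broad leg): y = +66 mm, x = 0, z = 80 mm in the bracket's frame, so 45 mm under the rim
- black_bracket: A black bracket of the same sizes but mirrored (broad leg and block at its -y end), standing on the table: leave it alone
- hook: The fixed display hook: dark foot plate 130 (x) by 110 (y) by 12 mm high, in its middle a round aluminium post 18 mm in diameter, 162 mm high; from it a level steel prong 8 mm in diameter, axis 150 mm above the table, points along the hook's +x (away from the robot) and ends in a yellow ball 13 mm in diameter, 100 mm from the post's axis. Origin: under the post, on the table
- prong_mid (a point): Point on the prong's axis 55 mm from the post's axis, a good place for the bracket to hang; x points along the prong to its ball, z up
There are look-alikes about, which are no part of the job. Leave any green look-alike of the hook alone.

How it is judged:
By the outcome, as a careful person would: the job done as asked, in the order asked, and still so for the second after the job is handed in, with the robot touching nothing.
It also fails if it takes over 45 s, if anything falls off the work surface, if the arm or the gripper's body presses on something with over 40 N, if the wrist force passes 120 N, or if a joint passes its speed limit or range.

## Robot

A 7-joint arm with a two-finger parallel gripper is mounted at the origin on the work surface. World frame = base frame: x ahead of the robot, y to its left, z up, the work surface at z = 0. Lengths are in m, angles in rad, forces in N, time in s.
With the tool pointing down it reaches from about 0.35 to 0.9 m from the base axis. Payload 7.2 kg.
Tool frame: the origin (TCP) lies midway between the tips of the shut fingers; the grasp point (between the pads) lies 19 mm behind it (manip.grip_depth is the distance from the TCP to the grasp point, in m); z points along the fingers, y is the line along which they close (so a half turn about z gives the same grasp; the last joint's range is limited). The gripper opens to 85 mm and grips with 20 to 120 N. Pads are 22 mm wide; open, the fingers measure 114 mm over their backs; the gripper's body (76 mm by 85 mm) begins 54 mm behind the grasp point. The pads swing forward as they close: fully open they stand 13 mm farther back than shut.
Start: joints at [-1.36, 0.411, -0.013, 1.596, 0.006, 1.134, -0.082], TCP at [0.172, 0.601, 0.198] pointing down, gripper open.
Joint ranges: [-2.95, 2.95], [-0.29, 1.99], [-1.47, 1.44], [0.14, 2.54], [-1.03, 4.17], [0.13, 1.85], [-2.86, 2.86]. Speed limits (rad/s): [2.39, 2.39, 3.01, 3.01, 3.14, 3.14, 3.14].

## Interface

Orientations are given as a 3x3 rotation matrix whose columns are the frame's x, y, z axes.
In Python, from station import manip, cams, workorder gives the robot as it stands.
- The arm moves only by the tool move_arm, never from a script. Its argument "increments" is a list of rows, each an object with "hand": the opening, from -1 (shut) to 1 (fully open); "xyz": the shift along the tool's x, y, z each as a share of 0.1 m, from -1 to 1, a list of three; "yaw": the turn about the tool's z as a share of 60 degrees, from -1 to 1. A call has 1 to 8 rows; each row is the pose to reach, as a shift and turn from the pose commanded when the call began, along the tool's axes at that moment; what a row does not reach only later rows make up. A row lasts 1/12 s, in which the tool goes at most 41.7 mm and 7.16 degrees, less where a joint would pass 70% of its speed; a pose out of reach is approached as far as the arm can. A call with a number of a shift or a turn outside -1 to 1 is refused whole. A call with a gripper value outside its range is refused whole. The fingers move at their own pace and stop on an object; "force" is the grip in N (left out, the last holds). Time passes only in rows, so rows that repeat a pose let the fingers close. It gives the time, the measured TCP pose, the force, the opening and the grip force at its end, in the units of the state.
- manip.observe(): the state, without advancing time (a new reading comes with each control period).
- cams.grab_frame(name): name is "scene" or "side" or "wrist"; returns (picture, depth): 480x640x3 uint8, blue, green, red; 480x640 float32, m along the optical axis (not along the pixel's ray), 0 where there is no reading.
- cams.camera_info(name): a dict with "mtx" (3x3 intrinsics, pixels), "camera_from_world" (4x4, takes a point from world to camera coordinates). Camera axes: x right, y down, z forward; pixel columns grow to the right and rows downward; lengths in m; the calibration is good to about 2 mm. A picture is of the moment at which its call begins: read the wrist's pose just before it. camera_info takes no time and is no camera call; for the wrist camera it gives the pose at the moment of the call.
- workorder.close_job(): hands the job in; it is judged then, once.
The state is a dict: "t": time; "q": joint angles; "qd": joint speeds; "tau": joint torques, N m; "tcp_pos": TCP position; "orientation": TCP orientation; "contact_force": force on the tool from outside, world axes, zero at the start; "moment": the same for the moment, N m; "gripper_width": finger opening in m; "gripper_force": force on a finger pad.
Only numpy, scipy, OpenCV 4.12 (cv2) and the standard library are available. Lean on these libraries where they do the work, as an engineer would, in place of code of your own. Each camera call takes 0.05 s, during which the arm holds its last target. There are 200 camera calls.

## Working session

There is one attempt and no reset: what is moved stays moved. The work goes in short steps, Python scripts to look and compute and a tool call to move; the robot and the scene stay as the last step left them, time stands still between calls to the robot, and variables do not carry over. Pictures are saved under pics/ and viewed, at most 10 in all, crops included, and the job is handed in when it is done.

Besides the shell and the picture viewer there is one more tool, called as name(argument=value, ...) on one line, values as JSON. move_arm: Moves the arm, as the interface text tells. Its arguments: {"type":"object","properties":{"increments":{"type":"array","items":{"type":"object","properties":{"hand":{"type":"number"},"xyz":{"type":"array","items":{"type":"number","minimum":-1,"maximum":1}},"yaw":{"type":"number","minimum":-1,"maximum":1}}}},"force":{"type":"number"}},"required":["increments"]}

```bash
ls; mkdir -p pics; cat > h.py <<'E'
import numpy as np, cv2
from station import manip, cams, workorder
def ray(info,u,v):
    K=np.array(info["mtx"]);T=np.array(info["camera_from_world"]);R=T[:3,:3];c=-R.T@T[:3,3]
    return c,R.T@np.linalg.solve(K,[u,v,1.])
def pts(info,depth,mask):
    v,u=np.nonzero(mask&(depth>0));z=depth[v,u];K=np.array(info["mtx"]);T=np.array(info["camera_from_world"])
    P=(np.linalg.inv(K)@np.vstack([u,v,np.ones(len(u))]))*z
    return (T[:3,:3].T@(P-T[:3,3:])).T,u,v
E
python3 - <<'E'
from h import *
print(manip.grip_depth); s=manip.observe(); print(s)
for n in("scene","side"):
    im,d=cams.grab_frame(n);cv2.imwrite(f"pics/{n}0.png",im);np.save(f"{n}0.npy",d)
    i=cams.camera_info(n);print(n,np.round(ray(i,320,240),3),(d>0).mean())
E
```

```text
pics
0.0187
{'t': 0.0, 'q': array([-1.36020805,  0.4119124 , -0.01272334,  1.59705004,  0.00560597,
        1.13428785, -0.08219999]), 'qd': array([-0.00084008, -0.00097079,  0.00039779, -0.00049651, -0.00044576,
       -0.00029103,  0.00043243]), 'tau': array([-6.45803702e-04, -6.00616336e+01,  6.82123359e-01, -2.99408805e+01,
        1.38933398e-02,  1.03075083e-02, -7.93941808e-06]), 'tcp_pos': array([0.17188211, 0.60032847, 0.19694281]), 'orientation': array([[-9.61399961e-01,  2.75154508e-01, -3.33770673e-04],
       [ 2.75154686e-01,  9.61398658e-01, -1.58724442e-03],
       [-1.15850781e-04, -1.61781529e-03, -9.99998685e-01]]), 'contact_force': array([ 0.41098181,  0.52801604, -0.67523029]), 'moment': array([ 0.0166967 , -0.04181326, -0.01651918]), 'gripper_force': 0.0, 'gripper_width': 0.08581933739544281}
scene [[ 0.871  0.4    1.182]
 [-0.366 -0.366 -0.856]] 0.9961295572916666
side [[-0.307 -0.868  1.098]
 [ 0.48   0.559 -0.676]] 0.9959440104166667
```

View pics/scene0.png

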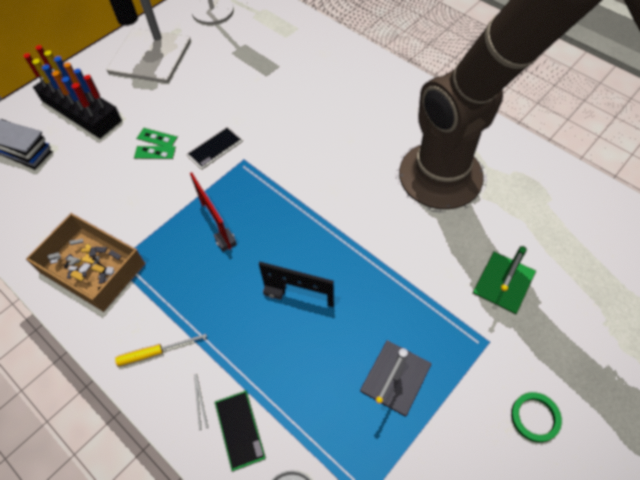

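View pics/side0.png

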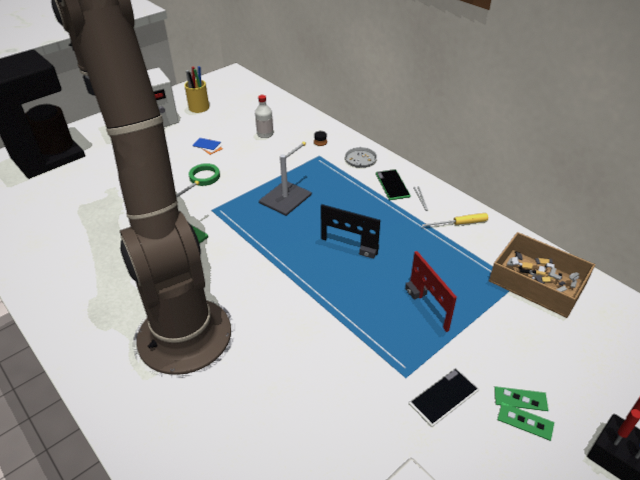

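The red bracket stands at scene (212,212) and side (432,290), with its clamp block at scene (228,242). The black bracket is at scene (297,285). There are two hooks: a grey one at scene (396,377) with its ball at (380,400), and a green look-alike at scene (505,280). The grey one with the dark foot plate fits the description. I'll measure both and enlarge crops.

```bash
cat > m.py <<'E'
from h import *
def fit(n,im,d,i):
    hsv=cv2.cvtColor(im,cv2.COLOR_BGR2HSV);H,S,V=cv2.split(hsv)
    red=((H<8)|(H>172))&(S>130)&(V>50)
    P,u,v=pts(i,d,red)
    k=(P[:,0]>.2)&(P[:,0]<.9)&(abs(P[:,1])<.5)&(P[:,2]>.0)&(P[:,2]<.4)
    return P[k],u[k],v[k],hsv
if __name__=="__main__":
  for n in("scene","side"):
    im=cv2.imread(f"pics/{n}0.png");d=np.load(f"{n}0.npy");i=cams.camera_info(n)
    P,u,v,hsv=fit(n,im,d,i)
    T=P[P[:,2]>.065]
    xy=T[:,:2];m=xy.mean(0);w=np.linalg.svd(xy-m,full_matrices=0)[2][0]
    a=(xy-m)@w
    print(n,len(T),"zmax",np.percentile(P[:,2],[90,98,100]),"dir",w,np.degrees(np.arctan2(w[1],w[0])),"ends",m+w*np.percentile(a,1),m+w*np.percentile(a,99),np.ptp(a), "resid",((xy-m)@[-w[1],w[0]]).std(), 'uv',u.min(),u.max(),v.min(),v.max())
    H,S,V=cv2.split(hsv)
    y=(H>15)&(H<35)&(S>120)&(V>120)
    nn,l,st,c=cv2.connectedComponentsWithStats(y.astype(np.uint8))
    for j in range(1,nn):
        if 8<st[j,4]<200:
            Q,_,_=pts(i,d,l==j)
            if len(Q):print("  yellow",c[j].round(1),st[j,4],np.median(Q,0).round(4))
    # prong+post: raised points near the grey hook
    P,u,v=pts(i,d,np.ones(d.shape,bool))
    k=(P[:,2]>.135)&(P[:,2]<.2)&(P[:,1]>-.05)&(P[:,1]<.5)&(P[:,0]>.3)&(P[:,0]<.75)
    Q=P[k];print("  raised",len(Q),Q.min(0),Q.max(0))
    if n=="scene":
        c1=cv2.resize(im[320:430,340:450],(400,400));c2=cv2.resize(im[160:270,160:270],(400,400))
    else:
        c1=cv2.resize(im[125:225,240:340],(400,400));c2=cv2.resize(im[240:340,390:490],(400,400))
    cv2.imwrite(f"pics/crop_{n}.png",np.hstack([c1,c2]))
E
python3 m.py; python3 -c "
import cv2,numpy as np
cv2.imwrite('pics/crop.png',cv2.resize(np.vstack([cv2.imread('pics/crop_scene.png'),cv2.imread('pics/crop_side.png')]),(600,600)))"
```

```text
scene 302 zmax [0.12583076 0.12804842 0.13007355] dir [0.27937115 0.96018319] 73.77732341432612 ends [ 0.48842953 -0.40971008] [ 0.53395483 -0.25324216] 0.16765245364245898 resid 0.0020018230700321465 uv 191 230 174 247
  yellow [50.9  1.6] 18 [ 0.0751 -2.0235 -0.3729]
  yellow [137.7   5.4] 53 [-0.3226 -2.027  -0.6134]
  yellow [154.4   0.9] 18 [-0.4189 -2.025  -0.6396]
  yellow [46.6 11.8] 20 [ 0.1156 -2.0214 -0.4051]
  yellow [39.8 13.6] 14 [ 0.1458 -2.0221 -0.3978]
  yellow [47.1 20.1] 22 [ 0.1304 -2.0257 -0.4389]
  yellow [20.1 35.1] 9 [ 0.2689 -2.0271 -0.4409]
  yellow [56.1 72.3] 26 [ 0.5141 -0.909   0.1688]
  yellow [504.  286.8] 31 [0.2636 0.3206 0.1526]
  yellow [379.  399.2] 36 [0.6129 0.2734 0.1533]
  raised 321 [0.50642323 0.24474549 0.13589323] [0.61912772 0.27983854 0.16453096]
side 976 zmax [0.12810986 0.13094899 0.13462383] dir [-0.27967736 -0.96009404] -106.24094942605514 ends [ 0.526472   -0.25754279] [ 0.48028333 -0.41610219] 0.17104109764478984 resid 0.0023586457867383363 uv 411 455 251 330
  yellow [196.7 181.8] 10 [0.2633 0.3203 0.1564]
  yellow [543.4 260.6] 45 [ 0.8291 -0.4507  0.0445]
  yellow [527.3 264.9] 61 [ 0.7832 -0.43    0.0423]
  yellow [544.5 276.5] 80 [ 0.7809 -0.4875  0.0422]
  raised 136 [0.50294213 0.24209145 0.13514012] [0.6180757  0.28229152 0.17023018]
```

View pics/crop.png

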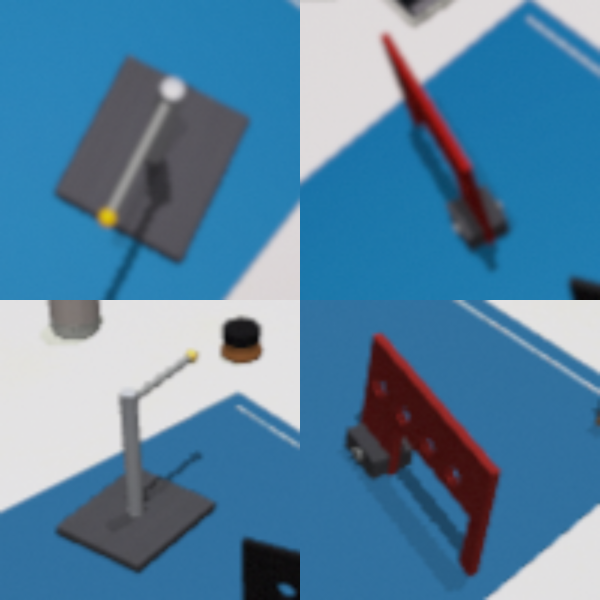

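The crop confirms it. Left is the grey hook with the yellow ball, its prong pointing away from the robot. Right is the red bracket with the block at its near (+y) end. By mass the centre of gravity is at y ≈ +30.8 mm, so hole 3 is the one. Next I fit the prong and plan the travel.

```bash
cat >> h.py <<'E'
def plan(s,goals):
    """goals: (xyz, psi deg of tool y, max calls auto). prints calls in tool units"""
    p=np.array(s["tcp_pos"]);R=np.array(s["orientation"]);psi=np.degrees(np.arctan2(R[1,1],R[0,1]))
    for g,gp in goals:
        g=np.array(g);dy=(psi-gp+180)%360-180
        c,s_=np.cos(np.radians(psi)),np.sin(np.radians(psi))
        L=np.linalg.norm(g-p)
        n=max(1,int(np.ceil(L/.11)),int(np.ceil(abs(dy)/57)))
        for k in range(n):
            c,s_=np.cos(np.radians(psi)),np.sin(np.radians(psi))
            st=(g-p)/(n-k);loc=np.array([-s_*-1*-1*1,0,0])
            ty=np.array([c,s_,0]);tz=np.array([0,0,-1.]);tx=np.cross(ty,tz)
            u=np.round(np.array([st@tx,st@ty,st@tz])/.1,3);w=round(dy/n/60,3)
            rows=int(np.ceil(max(np.linalg.norm(u)*.1/.0417,abs(w)*60/7.16)))
            p=p+.1*(tx*u[0]+ty*u[1]+tz*u[2]);psi-=w*60
            print("xyz",u.tolist(),"yaw",w,"rows",rows)
E
python3 - <<'E'
from h import *
A=[]
for n in("scene","side"):
    d=np.load(f"{n}0.npy");i=cams.camera_info(n)
    P,u,v=pts(i,d,np.ones(d.shape,bool))
    k=(P[:,2]>.135)&(P[:,2]<.18)&(P[:,1]>.2)&(P[:,1]<.32)&(P[:,0]>.48)&(P[:,0]<.65)
    Q=P[k];a=Q[(Q[:,0]>.535)&(Q[:,0]<.602)]
    m=a.mean(0);w=np.linalg.svd(a-m,full_matrices=0)[2][0];w*=np.sign(w[0])
    post=Q[Q[:,0]<.525]
    print(n,len(a),m.round(4),w.round(4),np.degrees(np.arctan2(w[1],w[0])),"post",len(post),post.mean(0),post[:,:2].min(0),post[:,:2].max(0))
    b=Q[Q[:,0]>.606];print(" ball",len(b),b.mean(0),b.max(0))
    # foot plate centre
    im=cv2.imread(f"pics/{n}0.png")
    hsv=cv2.cvtColor(im,cv2.COLOR_BGR2HSV)
    f=(P[:,2]<.02)&(P[:,2]>.007)&(P[:,0]>.42)&(P[:,0]<.62)&(P[:,1]>.15)&(P[:,1]<.35)&(hsv[v,u,1]<70)
    r=cv2.minAreaRect((P[f][:,:2]*1000).astype(np.float32));print(" foot",f.sum(),r)
s=manip.observe()
plan(s,[((.33,.40,.235),60),((.45,.05,.235),20),((.5157,-.3054,.235),-16.2)])
E
```

```text
scene 151 [0.5686 0.2643 0.1521] [ 0.9764  0.216  -0.0039] 12.474625111992822 post 97 [0.51737744 0.25385312 0.15642932] [0.50642323 0.24474549] [0.52496696 0.26165038]
 ball 43 [0.61329014 0.27402541 0.15276494] [0.61912772 0.27983854 0.15904488]
 foot 2341 ((515.0541381835938, 251.67227172851562), (129.6254425048828, 106.16336059570312), 12.35090446472168)
side 47 [0.5708 0.2641 0.1567] [ 0.9755  0.2199 -0.0079] 12.702509472722555 post 70 [0.51122964 0.24915657 0.15351658] [0.50294213 0.24209145] [0.52370075 0.25989972]
 ball 12 [0.61109727 0.27354877 0.15635097] [0.6180757  0.28229152 0.16325591]
 foot 773 ((511.56951904296875, 250.14617919921875), (132.31590270996094, 111.0723648071289), 14.110517501831055)
xyz [-0.69, -0.497, -0.127] yaw 0.078 rows 3
xyz [-0.729, -0.439, -0.126] yaw 0.078 rows 3
xyz [-0.762, -0.379, -0.127] yaw 0.078 rows 3
xyz [-0.697, -0.608, 0.0] yaw 0.167 rows 3
xyz [-0.793, -0.477, 0.0] yaw 0.167 rows 3
xyz [-0.863, -0.331, 0.0] yaw 0.167 rows 3
xyz [-0.908, -0.177, 0.0] yaw 0.167 rows 3
xyz [-0.891, -0.148, 0.0] yaw 0.15 rows 3
xyz [-0.904, -0.007, 0.0] yaw 0.15 rows 3
xyz [-0.893, 0.135, 0.0] yaw 0.15 rows 3
xyz [-0.862, 0.273, 0.0] yaw 0.15 rows 3
```

move_arm(increments=[{"xyz":[-0.69,-0.497,-0.127],"yaw":0.078,"hand":1},{"xyz":[-0.69,-0.497,-0.127],"yaw":0.078,"hand":1},{"xyz":[-0.69,-0.497,-0.127],"yaw":0.078,"hand":1}])

```text
t: 0.35
tcp_pos: [0.2313, 0.5285, 0.2112]
orientation: [[-0.933, 0.36, 0.004], [0.36, 0.933, -0.003], [-0.004, -0.001, -1.0]]
contact_force: [1.8, -0.5, 0.7]
gripper_width: 0.0856
gripper_force: 0.0
```

move_arm(increments=[{"xyz":[-0.729,-0.439,-0.126],"yaw":0.078,"hand":1},{"xyz":[-0.729,-0.439,-0.126],"yaw":0.078,"hand":1},{"xyz":[-0.729,-0.439,-0.126],"yaw":0.078,"hand":1}])

```text
t: 0.6
tcp_pos: [0.2837, 0.4613, 0.2242]
orientation: [[-0.9, 0.436, 0.003], [0.436, 0.9, -0.002], [-0.004, -0.0, -1.0]]
contact_force: [1.3, -0.4, 0.3]
gripper_width: 0.0852
gripper_force: 0.0
```

move_arm(increments=[{"xyz":[-0.762,-0.379,-0.127],"yaw":0.078,"hand":1},{"xyz":[-0.762,-0.379,-0.127],"yaw":0.078,"hand":1},{"xyz":[-0.762,-0.379,-0.127],"yaw":0.078,"hand":1}])

```text
t: 0.85
tcp_pos: [0.3359, 0.3943, 0.2369]
orientation: [[-0.861, 0.508, 0.003], [0.508, 0.861, -0.002], [-0.004, 0.0, -1.0]]
contact_force: [0.3, -0.2, -0.2]
gripper_width: 0.0857
gripper_force: 0.0
```

move_arm(increments=[{"xyz":[-0.697,-0.608,0],"yaw":0.167,"hand":1},{"xyz":[-0.697,-0.608,0],"yaw":0.167,"hand":1},{"xyz":[-0.697,-0.608,0],"yaw":0.167,"hand":1}])

```text
t: 1.1
tcp_pos: [0.3624, 0.3067, 0.2357]
orientation: [[-0.76, 0.65, 0.0], [0.65, 0.76, -0.002], [-0.002, -0.002, -1.0]]
contact_force: [-0.3, -0.0, -2.0]
gripper_width: 0.0854
gripper_force: 0.0
```

move_arm(increments=[{"xyz":[-0.793,-0.477,0],"yaw":0.167,"hand":1},{"xyz":[-0.793,-0.477,0],"yaw":0.167,"hand":1},{"xyz":[-0.793,-0.477,0],"yaw":0.167,"hand":1}])

```text
t: 1.35
tcp_pos: [0.3919, 0.2193, 0.2359]
orientation: [[-0.635, 0.772, 0.001], [0.772, 0.635, -0.002], [-0.002, -0.001, -1.0]]
contact_force: [1.2, 0.5, -0.8]
gripper_width: 0.0855
gripper_force: 0.0
```

move_arm(increments=[{"xyz":[-0.863,-0.331,0],"yaw":0.167,"hand":1},{"xyz":[-0.863,-0.331,0],"yaw":0.167,"hand":1},{"xyz":[-0.863,-0.331,0],"yaw":0.167,"hand":1}])

```text
t: 1.6
tcp_pos: [0.4217, 0.132, 0.2361]
orientation: [[-0.491, 0.871, 0.001], [0.871, 0.491, -0.002], [-0.002, 0.0, -1.0]]
contact_force: [-0.1, 0.6, 0.3]
gripper_width: 0.085
gripper_force: 0.0
```

move_arm(increments=[{"xyz":[-0.908,-0.177,0],"yaw":0.167,"hand":1},{"xyz":[-0.908,-0.177,0],"yaw":0.167,"hand":1},{"xyz":[-0.908,-0.177,0],"yaw":0.167,"hand":1}])

```text
t: 1.85
tcp_pos: [0.4515, 0.0444, 0.2362]
orientation: [[-0.333, 0.943, 0.002], [0.943, 0.333, -0.002], [-0.002, 0.001, -1.0]]
contact_force: [0.2, -0.7, -0.4]
gripper_width: 0.0854
gripper_force: 0.0
```

move_arm(increments=[{"xyz":[-0.891,-0.148,0],"yaw":0.15,"hand":1},{"xyz":[-0.891,-0.148,0],"yaw":0.15,"hand":1},{"xyz":[-0.891,-0.148,0],"yaw":0.15,"hand":1}])

```text
t: 2.1
tcp_pos: [0.467, -0.0449, 0.2363]
orientation: [[-0.182, 0.983, 0.001], [0.983, 0.182, -0.003], [-0.003, 0.001, -1.0]]
contact_force: [-0.8, -0.1, 1.1]
gripper_width: 0.0851
gripper_force: 0.0
```

move_arm(increments=[{"xyz":[-0.904,-0.007,0],"yaw":0.15,"hand":1},{"xyz":[-0.904,-0.007,0],"yaw":0.15,"hand":1},{"xyz":[-0.904,-0.007,0],"yaw":0.15,"hand":1}])

```text
t: 2.35
tcp_pos: [0.4831, -0.1338, 0.2363]
orientation: [[-0.026, 1.0, 0.001], [1.0, 0.026, -0.003], [-0.004, 0.001, -1.0]]
contact_force: [-1.4, -0.0, 0.2]
gripper_width: 0.0856
gripper_force: 0.0
```

move_arm(increments=[{"xyz":[-0.893,0.135,0],"yaw":0.15,"hand":1},{"xyz":[-0.893,0.135,0],"yaw":0.15,"hand":1},{"xyz":[-0.893,0.135,0],"yaw":0.15,"hand":1}])

```text
t: 2.6
tcp_pos: [0.4992, -0.2227, 0.2361]
orientation: [[0.13, 0.992, 0.001], [0.992, -0.13, -0.004], [-0.004, 0.001, -1.0]]
contact_force: [0.1, -1.3, 0.3]
gripper_width: 0.0856
gripper_force: 0.0
```

move_arm(increments=[{"xyz":[-0.862,0.273,0],"yaw":0.15,"hand":1},{"xyz":[-0.862,0.273,0],"yaw":0.15,"hand":1},{"xyz":[-0.862,0.273,0],"yaw":0.15,"hand":1},{"xyz":[-0.862,0.273,0],"yaw":0.15,"hand":1}])

```text
t: 2.93
tcp_pos: [0.515, -0.3083, 0.2352]
orientation: [[0.28, 0.96, -0.002], [0.96, -0.28, -0.002], [-0.003, -0.001, -1.0]]
contact_force: [-0.4, 0.5, 0.1]
gripper_width: 0.0857
gripper_force: 0.0
```

```bash
python3 - <<'E'
from h import *
from m import fit
s=manip.observe();i=cams.camera_info("wrist");im,d=cams.grab_frame("wrist")
cv2.imwrite("pics/w1.png",im);np.save("w1.npy",d)
print(s["tcp_pos"],s["orientation"][:2,1],ray(i,320,240))
P,u,v,_=fit("w",im,d,i)
T=P[P[:,2]>np.percentile(P[:,2],95)-.006]
print(len(P),np.percentile(P[:,2],[5,50,95]))
r=cv2.minAreaRect((T[:,:2]*1000).astype(np.float32));print("rim rect",r)
m=T[:,:2].mean(0);w=np.linalg.svd(T[:,:2]-m,full_matrices=0)[2][0];w*=np.sign(w[1]);print(m,w,np.degrees(np.arctan2(w[1],w[0])))
E
```

```text
[ 0.51502681 -0.30831389  0.23518357] [ 0.95991728 -0.28028146] (array([ 0.53430678, -0.2442513 ,  0.41105624]), array([-0.08617266, -0.25674835, -0.96272399]))
1718 [0.12337313 0.12479457 0.12591672]
rim rect ((508.39630126953125, -335.2904968261719), (169.1013946533203, 7.816391944885254), 73.52676391601562)
[ 0.51126975 -0.32629012] [0.2815764  0.95953881] 73.64568798783749
```

The wrist view sees the whole rim: 169 × 8 mm, height 0.125 m, centred at (0.508, −0.335). I'm 2 mm off hole 3, so I'll correct that, descend and grip.

move_arm(increments=[{"xyz":[0.022,0.012,0.35],"yaw":0,"hand":1},{"xyz":[0.022,0.012,0.69],"hand":1},{"xyz":[0.022,0.012,0.69],"hand":1}])

```text
validation failed for argument at $.in...
```

move_arm(increments=[{"xyz":[0,0,0.25],"hand":1},{"xyz":[0,0,0.5],"hand":1},{"xyz":[0,0,0.69],"hand":1},{"xyz":[0,0,0.69],"hand":1}])

```text
validation failed for argument at $.in...
```

move_arm(increments=[{"xyz":[0,0,0],"hand":-1},{"xyz":[0,0,0],"hand":-1},{"xyz":[0,0,0],"hand":-1},{"xyz":[0,0,0],"hand":-1},{"xyz":[0,0,0],"hand":-1},{"xyz":[0,0,0],"hand":-1},{"xyz":[0,0,0],"hand":-1},{"xyz":[0,0,0],"hand":-1}], force=60)

```text
validation failed for argument at $.in...
```

Every row needs all of its fields.

move_arm(increments=[{"xyz":[0.022,0.012,0.35],"yaw":0,"hand":1},{"xyz":[0.022,0.012,0.69],"yaw":0,"hand":1},{"xyz":[0.022,0.012,0.69],"yaw":0,"hand":1}])

```text
t: 3.23
tcp_pos: [0.5153, -0.2982, 0.1611]
orientation: [[0.273, 0.962, -0.008], [0.962, -0.273, 0.005], [0.003, -0.009, -1.0]]
contact_force: [-0.2, 0.3, -1.1]
gripper_width: 0.0858
gripper_force: 0.0
```

move_arm(increments=[{"xyz":[0,0,0.25],"yaw":0,"hand":1},{"xyz":[0,0,0.5],"yaw":0,"hand":1},{"xyz":[0,0,0.69],"yaw":0,"hand":1},{"xyz":[0,0,0.69],"yaw":0,"hand":1}])

```text
t: 3.57
tcp_pos: [0.5166, -0.3002, 0.0957]
orientation: [[0.274, 0.962, -0.004], [0.962, -0.274, 0.003], [0.002, -0.005, -1.0]]
contact_force: [-0.4, 0.8, -0.5]
gripper_width: 0.0854
gripper_force: 0.0
```

move_arm(increments=[{"xyz":[0,0,0],"yaw":0,"hand":-1},{"xyz":[0,0,0],"yaw":0,"hand":-1},{"xyz":[0,0,0],"yaw":0,"hand":-1},{"xyz":[0,0,0],"yaw":0,"hand":-1},{"xyz":[0,0,0],"yaw":0,"hand":-1},{"xyz":[0,0,0],"yaw":0,"hand":-1},{"xyz":[0,0,0],"yaw":0,"hand":-1},{"xyz":[0,0,0],"yaw":0,"hand":-1}], force=60)

```text
t: 4.23
tcp_pos: [0.5176, -0.3032, 0.0979]
orientation: [[0.277, 0.961, 0.0], [0.961, -0.277, 0.0], [0.0, 0.0, -1.0]]
contact_force: [0.7, 0.1, -0.5]
gripper_width: -0.0
gripper_force: 0.0
```

The fingers shut on nothing, so I'll look.

```bash
python3 - <<'E'
from h import *
from m import fit
for n in("scene","side"):
    im,d=cams.grab_frame(n);cv2.imwrite(f"pics/{n}2.png",im);np.save(f"{n}2.npy",d);i=cams.camera_info(n)
    P,u,v,_=fit(n,im,d,i);print(n,len(P),P.mean(0),np.percentile(P[:,2],98))
s=manip.observe();print(s)
a=cv2.resize(cv2.imread("pics/scene2.png")[140:290,140:340],(400,300));b=cv2.resize(cv2.imread("pics/side2.png")[200:350,350:550],(400,300))
cv2.imwrite("pics/c2.png",np.hstack([a,b]))
E
```

```text
scene 190 [ 0.52875901 -0.27186804  0.08183682] 0.12670982263129668
side 1204 [ 0.50249961 -0.3399998   0.09015042] 0.13114641886880152
{'t': 4.3333, 'q': array([-0.04536614,  0.54892599,  0.69566173,  1.79860793, -0.42410513,
        0.94860237,  0.54989684]), 'qd': array([-0.00012535,  0.00122782,  0.00067154,  0.00084001, -0.00052458,
       -0.00196292, -0.00111944]), 'tau': array([-1.25555627e-02, -5.53430700e+01,  1.16402265e+01, -2.45130104e+01,
        1.36830073e-02,  4.47084516e-03, -9.35908683e-04]), 'tcp_pos': array([ 0.51751994, -0.30322023,  0.09779075]), 'orientation': array([[ 2.77274318e-01,  9.60790795e-01, -3.52621101e-05],
       [ 9.60790795e-01, -2.77274318e-01,  1.02712413e-05],
       [ 9.12365285e-08, -3.67274622e-05, -9.99999999e-01]]), 'contact_force': array([0.8064577 , 0.57270573, 1.25515544]), 'moment': array([-0.02050868,  0.02214963,  0.03122167]), 'gripper_force': 0.0, 'gripper_width': -0.00029128432960544455}
```

View pics/c2.png

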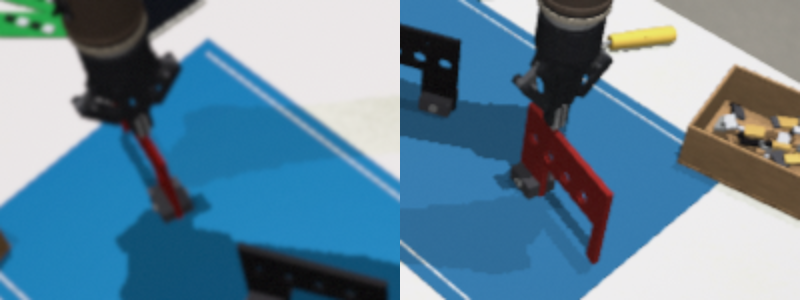

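```bash
python3 - <<'E'
from h import *
s=manip.observe()
i=cams.camera_info("wrist");im,d=cams.grab_frame("wrist");np.save("w2.npy",d);cv2.imwrite("pics/w2.png",im)
a=cv2.resize(cv2.imread("pics/scene2.png")[180:260,185:255],(400,450),interpolation=cv2.INTER_CUBIC);b=cv2.resize(cv2.imread("pics/side2.png")[225:315,405:475],(400,500),interpolation=cv2.INTER_CUBIC)[:450]
cv2.imwrite("pics/c3.png",np.hstack([a,b]))
for n in("scene","side","wrist"):
    j=cams.camera_info(n);T=np.array(j["camera_from_world"]);K=np.array(j["mtx"])
    for nm,p in(("tcp",s["tcp_pos"]),("hole3rim",[.5168,-.3065,.125])):
        q=K@(T[:3,:3]@np.array(p)+T[:3,3]);print(n,nm,(q[:2]/q[2]).round(1))
from m import fit
P,u,v,_=fit("w",im,d,i)
T=P[(P[:,2]>.117)&(P[:,2]<.135)]
print(len(T),cv2.minAreaRect((T[:,:2]*1000).astype(np.float32)))
E
```

```text
scene tcp [213.7 212.9]
scene hole3rim [210.7 205.4]
side tcp [425.2 272.7]
side hole3rim [427.4 265.8]
wrist tcp [322.9 272.7]
wrist hole3rim [323.3 301.4]
2106 ((517.5903930664062, -305.27386474609375), (106.69971466064453, 7.631511211395264), 74.03922271728516)
```

View pics/c3.png

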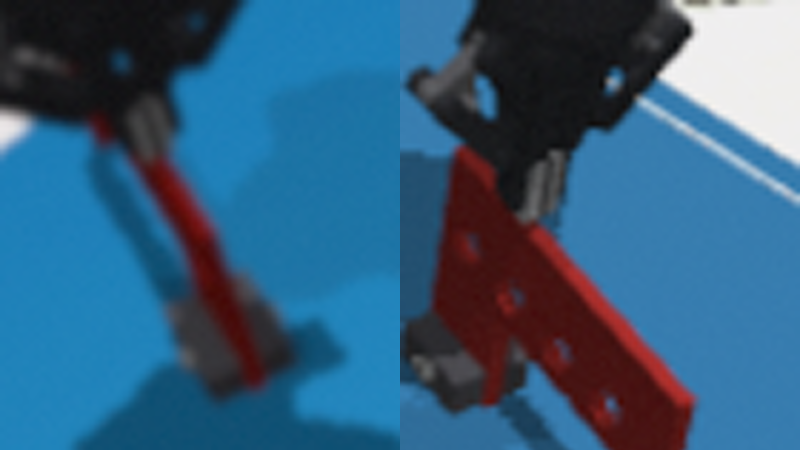

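View pics/w2.png

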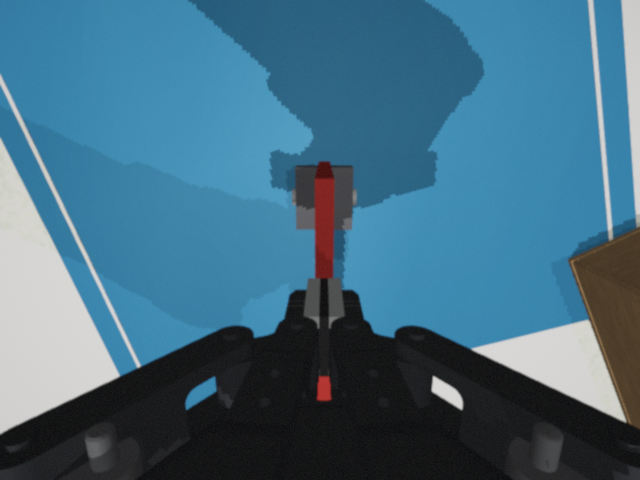

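```bash
python3 - <<'E'
from h import *
for n in("scene","side"):
    im=cv2.imread(f"pics/{n}2.png");d=np.load(n+"2.npy");i=cams.camera_info(n)
    P,u,v=pts(i,d,np.ones(d.shape,bool))
    hsv=cv2.cvtColor(im,cv2.COLOR_BGR2HSV)[v,u]
    ax=np.array([.277,.961]);c=np.array([.5175,-.3032])
    t=(P[:,:2]-c)@ax;nrm=(P[:,:2]-c)@[.961,-.277]
    k=(abs(t)<.03)&(abs(nrm)<.05)&(P[:,2]>.05)&(P[:,2]<.2)&(hsv[:,1]<110)
    for lo in np.arange(.08,.2,.01):
        q=k&(P[:,2]>lo)&(P[:,2]<lo+.01)
        if q.sum():print(n,round(lo,3),q.sum(),"along",t[q].min().round(3),t[q].max().round(3),"norm",nrm[q].min().round(3),nrm[q].max().round(3))
d=np.load("w2.npy");im=cv2.imread("pics/w2.png");i=cams.camera_info("wrist")
P,u,v=pts(i,d,np.ones(d.shape,bool));g=np.zeros((480,640,3));g[v,u]=P
for vv in range(262,400,8): print(vv,[(x,*im[vv,x].tolist(),*(g[vv,x]*1000).round().astype(int).tolist()) for x in(312,323,334)])
E
```

```text
scene 0.08 2 along -0.027 -0.016 norm 0.003 0.004
scene 0.09 1 along -0.018 -0.018 norm 0.004 0.004
scene 0.12 7 along 0.006 0.029 norm -0.004 -0.002
scene 0.13 7 along 0.01 0.013 norm -0.005 0.006
scene 0.14 25 along 0.005 0.014 norm -0.006 0.012
scene 0.15 28 along 0.006 0.014 norm -0.009 0.014
scene 0.16 31 along -0.007 0.016 norm -0.008 0.014
scene 0.17 30 along -0.005 0.019 norm -0.008 0.023
scene 0.18 114 along -0.011 0.016 norm -0.035 0.031
scene 0.19 63 along -0.014 0.019 norm -0.039 0.045
side 0.08 2 along -0.011 -0.005 norm -0.004 -0.003
side 0.09 2 along -0.014 0.03 norm -0.006 -0.004
side 0.12 3 along -0.027 -0.002 norm 0.003 0.003
side 0.13 4 along -0.009 -0.004 norm -0.009 0.003
side 0.14 29 along -0.011 0.005 norm -0.015 0.013
side 0.15 31 along -0.011 0.004 norm -0.016 0.01
side 0.16 35 along -0.012 0.004 norm -0.016 0.013
side 0.17 26 along -0.012 -0.004 norm -0.018 0.009
side 0.18 67 along -0.015 0.012 norm -0.033 0.031
side 0.19 83 along -0.014 0.01 norm -0.041 0.042
262 [(312, 172, 136, 66, 501, -327, 1), (323, 25, 28, 107, 522, -289, 124), (334, 122, 95, 55, 518,
[... 1189 characters left out ...]
), (334, 20, 21, 18, 524, -293, 187)]
358 [(312, 21, 19, 19, 518, -293, 189), (323, 33, 35, 35, 517, -307, 168), (334, 25, 23, 25, 523, -295, 187)]
366 [(312, 27, 24, 24, 515, -300, 181), (323, 34, 34, 34, 516, -309, 168), (334, 31, 27, 30, 521, -303, 179)]
374 [(312, 31, 29, 27, 514, -304, 180), (323, 32, 32, 33, 515, -312, 168), (334, 31, 28, 25, 520, -306, 179)]
382 [(312, 32, 32, 30, 513, -307, 179), (323, 51, 54, 178, 505, -347, 124), (334, 33, 29, 30, 520, -307, 181)]
390 [(312, 23, 22, 22, 512, -309, 179), (323, 51, 55, 178, 504, -351, 125), (334, 21, 20, 20, 519, -311, 180)]
398 [(312, 23, 21, 23, 513, -309, 183), (323, 50, 54, 177, 503, -355, 125), (334, 24, 22, 21, 519, -310, 184)]
```

The pads are centred but shut above the rim. Their tips are at z ≈ 0.131 by wrist and side depth, although the TCP reads 0.098. The real tips therefore sit about 33 mm above the reported TCP. I'll open, go 33 mm lower and grip again.

move_arm(increments=[{"xyz":[0,0,0],"yaw":0,"hand":1},{"xyz":[0,0,0],"yaw":0,"hand":1},{"xyz":[0,0,0],"yaw":0,"hand":1},{"xyz":[0,0,0],"yaw":0,"hand":1},{"xyz":[0,0,0],"yaw":0,"hand":1},{"xyz":[0,0,0],"yaw":0,"hand":1},{"xyz":[0,0,0],"yaw":0,"hand":1}])

```text
t: 4.97
tcp_pos: [0.5176, -0.3032, 0.0978]
orientation: [[0.277, 0.961, 0.0], [0.961, -0.277, 0.0], [0.0, 0.0, -1.0]]
contact_force: [0.1, -0.0, 0.0]
gripper_width: 0.0835
gripper_force: 0.0
```

move_arm(increments=[{"xyz":[0,0,0.1],"yaw":0,"hand":1},{"xyz":[0,0,0.2],"yaw":0,"hand":1},{"xyz":[-0.02,0,0.33],"yaw":0,"hand":1},{"xyz":[-0.02,0,0.33],"yaw":0,"hand":1},{"xyz":[-0.02,0,0.33],"yaw":0,"hand":1}])

```text
t: 5.38
tcp_pos: [0.5159, -0.3049, 0.0633]
orientation: [[0.278, 0.961, -0.003], [0.961, -0.278, 0.001], [0.0, -0.003, -1.0]]
contact_force: [-1.1, 0.4, 0.1]
gripper_width: 0.0854
gripper_force: 0.0
```

move_arm(increments=[{"xyz":[0,0,0],"yaw":0,"hand":-1},{"xyz":[0,0,0],"yaw":0,"hand":-1},{"xyz":[0,0,0],"yaw":0,"hand":-1},{"xyz":[0,0,0],"yaw":0,"hand":-1},{"xyz":[0,0,0],"yaw":0,"hand":-1},{"xyz":[0,0,0],"yaw":0,"hand":-1},{"xyz":[0,0,0],"yaw":0,"hand":-1},{"xyz":[0,0,0],"yaw":0,"hand":-1}], force=60)

```text
t: 6.05
tcp_pos: [0.5173, -0.3052, 0.0651]
orientation: [[0.277, 0.961, 0.001], [0.961, -0.277, -0.0], [0.0, 0.001, -1.0]]
contact_force: [-0.2, 0.1, 3.7]
gripper_width: 0.0068
gripper_force: 59.5
```

It's gripped: 6.8 mm opening at 59.5 N. Next I plan a gentle lift and carry.

```bash
python3 - <<'E'
from h import *
plan(manip.observe(),[((.5173,-.3052,.24),-16.1),((.66,0,.24),2),((.66,.283,.24),12.6)])
E
```

```text
xyz [0.0, 0.0, -0.874] yaw 0.0 rows 3
xyz [0.0, 0.0, -0.875] yaw 0.0 rows 3
xyz [0.832, 0.131, 0.0] yaw -0.075 rows 3
xyz [0.819, 0.196, 0.0] yaw -0.075 rows 3
xyz [0.801, 0.26, 0.0] yaw -0.075 rows 3
xyz [0.779, 0.323, 0.0] yaw -0.075 rows 3
xyz [0.943, 0.031, 0.0] yaw -0.059 rows 3
xyz [0.939, 0.09, 0.0] yaw -0.059 rows 3
xyz [0.931, 0.147, 0.0] yaw -0.059 rows 3
```

move_arm(increments=[{"xyz":[0,0,-0.05],"yaw":0,"hand":-1},{"xyz":[0,0,-0.12],"yaw":0,"hand":-1},{"xyz":[0,0,-0.25],"yaw":0,"hand":-1},{"xyz":[0,0,-0.4],"yaw":0,"hand":-1},{"xyz":[0,0,-0.6],"yaw":0,"hand":-1},{"xyz":[0,0,-0.75],"yaw":0,"hand":-1},{"xyz":[0,0,-0.85],"yaw":0,"hand":-1}], force=100)

```text
t: 6.63
tcp_pos: [0.5173, -0.3056, 0.1522]
orientation: [[0.278, 0.961, 0.002], [0.961, -0.278, -0.001], [-0.0, 0.002, -1.0]]
contact_force: [0.2, -0.3, -5.1]
gripper_width: 0.0061
gripper_force: 97.9
```

move_arm(increments=[{"xyz":[0,0,-0.2],"yaw":0,"hand":-1},{"xyz":[0,0,-0.4],"yaw":0,"hand":-1},{"xyz":[0,0,-0.6],"yaw":0,"hand":-1},{"xyz":[0,0,-0.8],"yaw":0,"hand":-1},{"xyz":[0,0,-0.9],"yaw":0,"hand":-1},{"xyz":[0,0,-0.9],"yaw":0,"hand":-1}])

```text
t: 7.13
tcp_pos: [0.5177, -0.3059, 0.2422]
orientation: [[0.277, 0.961, 0.004], [0.961, -0.277, -0.001], [-0.0, 0.004, -1.0]]
contact_force: [0.7, -1.0, -5.8]
gripper_width: 0.0063
gripper_force: 98.1
```

move_arm(increments=[{"xyz":[0.1,0.01,0],"yaw":-0.01,"hand":-1},{"xyz":[0.25,0.03,0],"yaw":-0.02,"hand":-1},{"xyz":[0.43,0.06,0],"yaw":-0.04,"hand":-1},{"xyz":[0.63,0.1,0],"yaw":-0.06,"hand":-1},{"xyz":[0.832,0.131,0],"yaw":-0.075,"hand":-1}])

```text
t: 7.55
tcp_pos: [0.5529, -0.2258, 0.2381]
orientation: [[0.198, 0.98, -0.002], [0.98, -0.198, 0.001], [0.001, -0.003, -1.0]]
contact_force: [0.7, -0.2, -5.1]
gripper_width: 0.0061
gripper_force: 98.0
```

move_arm(increments=[{"xyz":[0.2,0.05,0],"yaw":-0.018,"hand":-1},{"xyz":[0.41,0.1,0],"yaw":-0.037,"hand":-1},{"xyz":[0.61,0.15,0],"yaw":-0.056,"hand":-1},{"xyz":[0.819,0.196,0],"yaw":-0.075,"hand":-1}])

```text
t: 7.88
tcp_pos: [0.5885, -0.1495, 0.2384]
orientation: [[0.12, 0.993, -0.002], [0.993, -0.12, 0.001], [0.0, -0.002, -1.0]]
contact_force: [0.4, 0.4, -4.9]
gripper_width: 0.0061
gripper_force: 98.0
```

move_arm(increments=[{"xyz":[0.2,0.065,0],"yaw":-0.018,"hand":-1},{"xyz":[0.4,0.13,0],"yaw":-0.037,"hand":-1},{"xyz":[0.6,0.195,0],"yaw":-0.056,"hand":-1},{"xyz":[0.801,0.26,0],"yaw":-0.075,"hand":-1}])

```text
t: 8.22
tcp_pos: [0.6247, -0.0741, 0.2395]
orientation: [[0.043, 0.999, -0.0], [0.999, -0.043, 0.0], [0.0, -0.0, -1.0]]
contact_force: [0.2, -0.2, -4.9]
gripper_width: 0.006
gripper_force: 98.0
```

move_arm(increments=[{"xyz":[0.2,0.08,0],"yaw":-0.018,"hand":-1},{"xyz":[0.39,0.16,0],"yaw":-0.037,"hand":-1},{"xyz":[0.59,0.24,0],"yaw":-0.056,"hand":-1},{"xyz":[0.779,0.323,0],"yaw":-0.075,"hand":-1}])

```text
t: 8.55
tcp_pos: [0.6606, 0.0023, 0.2397]
orientation: [[-0.036, 0.999, -0.0], [0.999, 0.036, 0.0], [0.0, -0.0, -1.0]]
contact_force: [-0.1, -0.5, -5.3]
gripper_width: 0.0063
gripper_force: 98.0
```

move_arm(increments=[{"xyz":[0.2,0.01,0],"yaw":-0.012,"hand":-1},{"xyz":[0.4,0.015,0],"yaw":-0.024,"hand":-1},{"xyz":[0.6,0.02,0],"yaw":-0.036,"hand":-1},{"xyz":[0.8,0.025,0],"yaw":-0.048,"hand":-1},{"xyz":[0.943,0.031,0],"yaw":-0.059,"hand":-1}])

```text
t: 8.97
tcp_pos: [0.6598, 0.0979, 0.2395]
orientation: [[-0.098, 0.995, -0.0], [0.995, 0.098, 0.001], [0.001, -0.0, -1.0]]
contact_force: [-0.2, 1.0, -5.2]
gripper_width: 0.0064
gripper_force: 98.1
```

move_arm(increments=[{"xyz":[0.2,0.02,0],"yaw":-0.012,"hand":-1},{"xyz":[0.4,0.04,0],"yaw":-0.024,"hand":-1},{"xyz":[0.6,0.06,0],"yaw":-0.036,"hand":-1},{"xyz":[0.8,0.08,0],"yaw":-0.048,"hand":-1},{"xyz":[0.939,0.09,0],"yaw":-0.059,"hand":-1}])

```text
t: 9.38
tcp_pos: [0.6595, 0.1927, 0.2396]
orientation: [[-0.16, 0.987, -0.0], [0.987, 0.16, 0.001], [0.001, -0.0, -1.0]]
contact_force: [0.2, 0.2, -5.9]
gripper_width: 0.0061
gripper_force: 98.1
```

move_arm(increments=[{"xyz":[0.2,0.03,0],"yaw":-0.012,"hand":-1},{"xyz":[0.4,0.06,0],"yaw":-0.024,"hand":-1},{"xyz":[0.6,0.09,0],"yaw":-0.036,"hand":-1},{"xyz":[0.75,0.12,0],"yaw":-0.048,"hand":-1},{"xyz":[0.87,0.14,0],"yaw":-0.055,"hand":-1},{"xyz":[0.931,0.147,0],"yaw":-0.059,"hand":-1},{"xyz":[0.931,0.147,0],"yaw":-0.059,"hand":-1}])

```text
t: 9.97
tcp_pos: [0.6594, 0.2851, 0.2393]
orientation: [[-0.219, 0.976, -0.0], [0.976, 0.219, 0.0], [0.0, -0.0, -1.0]]
contact_force: [-0.5, -0.1, -4.8]
gripper_width: 0.0061
gripper_force: 98.1
```

```bash
cat > look.py <<'E'
import sys
from h import *
from m import fit
tag=sys.argv[1];s=manip.observe();t=s["tcp_pos"];R=s["orientation"];print("tcp",t,"psi",np.degrees(np.arctan2(R[1,1],R[0,1])),s["t"])
ims=[]
for n in("scene","side"):
    im,d=cams.grab_frame(n);cv2.imwrite(f"pics/{n}{tag}.png",im);np.save(f"{n}{tag}.npy",d);i=cams.camera_info(n)
    P,u,v,_=fit(n,im,d,i)
    xy=P[:,:2]-t[:2];a=xy@R[:2,0];b=xy@R[:2,1]
    k=(abs(a)<.13)&(abs(b)<.05);P,a,b,u,v=P[k],a[k],b[k],u[k],v[k]
    print(n,len(a),"along",np.percentile(a,[1,99]).round(4),"norm",np.percentile(b,[5,50,95]).round(4),"z",np.percentile(P[:,2],[1,99]).round(4))
    top=[]
    for lo in np.arange(-.12,.06,.01):
        q=(a>lo)&(a<lo+.01)
        if q.sum()>4: top.append((lo+.005,P[q,2].max(),np.median(b[q])))
    top=np.array(top);
    if len(top)>3: print("  rim slope deg",np.degrees(np.arctan(np.polyfit(top[:,0],top[:,1],1)[0])).round(2),"rim z",np.median(top[:,1]).round(4),"yaw slope deg",np.degrees(np.polyfit(a,b,1)[0]).round(2))
    cu,cv_=int(u.mean()),int(v.mean());x0=max(0,min(500,cu-70));y0=max(0,min(340,cv_-70))
    ims.append(cv2.resize(im[y0:y0+140,x0:x0+140],(400,400),interpolation=cv2.INTER_CUBIC));print("  crop",x0,y0)
cv2.imwrite(f"pics/c{tag}.png",np.hstack(ims))
E
python3 look.py 4
```

```text
tcp [0.65938212 0.2851165  0.23931828] psi 12.666902523627623 9.9667
scene 1182 along [-0.1135  0.0502] norm [-0.0017  0.0041  0.0049] z [0.2001 0.3008]
  rim slope deg -0.04 rim z 0.3007 yaw slope deg 0.26
  crop 283 328
side 1022 along [-0.1193  0.047 ] norm [-0.0089 -0.0039  0.0016] z [0.1857 0.3054]
  rim slope deg -0.68 rim z 0.3058 yaw slope deg 0.06
  crop 252 39
```

View pics/c4.png

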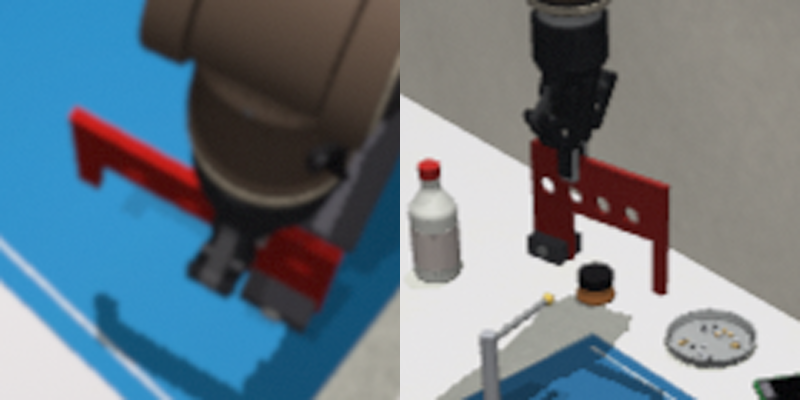

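```bash
cat > hole.py <<'E'
import sys
from h import *
from m import fit
tag=sys.argv[1]
s=manip.observe();t=np.array(s["tcp_pos"]);R=np.array(s["orientation"])
im=cv2.imread(f"pics/side{tag}.png");d=np.load(f"side{tag}.npy");i=cams.camera_info("side")
hsv=cv2.cvtColor(im,cv2.COLOR_BGR2HSV);H,S,V=cv2.split(hsv)
red=(((H<10)|(H>170))&(S>100)).astype(np.uint8)
K=np.array(i["mtx"]);T=np.array(i["camera_from_world"])
print([tuple((lambda q:(q[:2]/q[2]).round(1))(K@(T[:3,:3]@(t+R[:,0]*(y-.03)+[0,0,.015])+T[:3,3]))) for y in(.066,.03,-.006,-.042)])
cs,h=cv2.findContours(red,cv2.RETR_CCOMP,cv2.CHAIN_APPROX_NONE)
for c,hh in zip(cs,h[0]):
    if hh[3]<0: continue
    m=np.zeros(red.shape,np.uint8);cv2.drawContours(m,[c],-1,1,-1);m&=1-red
    v,u=np.nonzero(m)
    if not 8<len(u)<200: continue
    W=S[v,u].astype(float);w=np.clip(200-W,1,None)
    o,r=ray(i,(u*w).sum()/w.sum(),(v*w).sum()/w.sum());n=R[:,1]
    for off in(0,):
        X=o+r*((t+n*off-o)@n)/(r@n);print(len(u),u.mean().round(1),v.mean().round(1),"world",X.round(4),"tool along",((X-t)@R[:,0]).round(4),"dz",(X-t)[2].round(4))
# ball and prong in the side and scene views, by rays
for n,u0 in(("side",None),("scene",None)):
    im=cv2.imread(f"pics/{n}0.png");i=cams.camera_info(n);H,S,V=cv2.split(cv2.cvtColor(im,cv2.COLOR_BGR2HSV))
    y=((H>15)&(H<35)&(S>80)&(V>110)).astype(np.uint8)
    nn,l,st,c=cv2.connectedComponentsWithStats(y)
    for j in range(1,nn):
        o,r=ray(i,*c[j]);X=o+r*(.15-o[2])/r[2]
        if np.hypot(X[0]-.612,X[1]-.2735)<.03: print(n,"ball",c[j].round(1),st[j,4],X.round(4));exec(f"{n}R=(o,r)")
try:
    (o1,r1),(o2,r2)=sideR,sceneR
    ab=np.linalg.lstsq(np.array([r1,-r2]).T,o2-o1,rcond=None)[0];print("tri",o1+ab[0]*r1,o2+ab[1]*r2)
except NameError as e:print(e)
E
python3 hole.py 4
```

```text
[(np.float64(303.3), np.float64(104.1)), (np.float64(312.9), np.float64(107.5)), (np.float64(322.7), np.float64(111.1)), (np.float64(332.6), np.float64(114.7))]
9 46.4 146.6 world [ 0.2696  2.0473 -0.5665] tool along 1.8091 dz -0.8062
17 332.8 113.9 world [0.6756 0.2113 0.2579] tool along -0.0723 dz 0.0181
16 322.5 110.0 world [0.6677 0.2473 0.2583] tool along -0.0354 dz 0.0185
19 313.0 107.0 world [0.6601 0.2814 0.2566] tool along -0.0005 dz 0.0169
22 303.4 103.2 world [0.6523 0.3166 0.2578] tool along 0.0356 dz 0.0181
side ball [303.7 143. ] 7 [0.6184 0.2796 0.15  ]
scene ball [379. 399.] 41 [0.6118 0.2725 0.15  ]
tri [0.61321113 0.27312474 0.15534299] [0.61316594 0.2731663  0.15534918]
```

Hole 3 sits level and in line with the prong to within 1 mm. Now I descend to the prong's height in front of the ball.

move_arm(increments=[{"xyz":[0,0,0.1],"yaw":0,"hand":-1},{"xyz":[0,0,0.25],"yaw":0,"hand":-1},{"xyz":[0,0,0.4],"yaw":0,"hand":-1},{"xyz":[0,0,0.52],"yaw":0,"hand":-1}])

```text
t: 10.4
tcp_pos: [0.6596, 0.2814, 0.1862]
orientation: [[-0.215, 0.977, -0.001], [0.977, 0.215, -0.001], [-0.001, -0.001, -1.0]]
contact_force: [-0.4, -0.3, -5.8]
gripper_width: 0.0061
gripper_force: 98.0
```

move_arm(increments=[{"xyz":[0,0,0.12],"yaw":0,"hand":-1},{"xyz":[0,0,0.24],"yaw":0,"hand":-1},{"xyz":[0,0,0.36],"yaw":0,"hand":-1},{"xyz":[0,0,0.46],"yaw":0,"hand":-1},{"xyz":[0,0,0.52],"yaw":0,"hand":-1},{"xyz":[0,0,0.52],"yaw":0,"hand":-1},{"xyz":[0,0,0.52],"yaw":0,"hand":-1}])

```text
t: 10.98
tcp_pos: [0.6598, 0.2831, 0.1357]
orientation: [[-0.217, 0.976, -0.0], [0.976, 0.217, -0.0], [-0.0, -0.0, -1.0]]
contact_force: [0.3, 0.7, -4.7]
gripper_width: 0.0063
gripper_force: 98.0
```

```bash
python3 look.py 5; python3 hole.py 5; python3 - <<'E'
import cv2
im=cv2.imread("pics/side5.png")[100:190,270:370]
cv2.imwrite("pics/c5b.png",cv2.resize(im,(660,594),interpolation=cv2.INTER_CUBIC))
E
```

```text
tcp [0.65981245 0.28309462 0.13568612] psi 12.529795365540311 10.9833
scene 866 along [-0.1133  0.0497] norm [-0.0014  0.004   0.005 ] z [0.0954 0.3033]
  rim slope deg 16.49 rim z 0.1975 yaw slope deg 0.62
  crop 280 340
side 858 along [-0.1167  0.0481] norm [-0.0084 -0.0034  0.0023] z [0.0836 0.204 ]
  rim slope deg -4.62 rim z 0.2039 yaw slope deg -0.05
  crop 253 70
[(np.float64(304.1), np.float64(133.5)), (np.float64(313.3), np.float64(137.1)), (np.float64(322.7), np.float64(140.8)), (np.float64(332.3), np.float64(144.5))]
18 332.9 143.9 world [0.6764 0.211  0.1548] tool along -0.0739 dz 0.0182
16 304.6 132.8 world [0.6529 0.3164 0.1549] tool along 0.034 dz 0.0183
12 57.6 116.5 world [ 0.3217  1.81   -0.3008] tool along 1.5638 dz -0.4374
side ball [303.7 143. ] 7 [0.6184 0.2796 0.15  ]
scene ball [379. 399.] 41 [0.6118 0.2725 0.15  ]
tri [0.61321113 0.27312474 0.15534299] [0.61316594 0.2731663  0.15534918]
```

View pics/c5b.png

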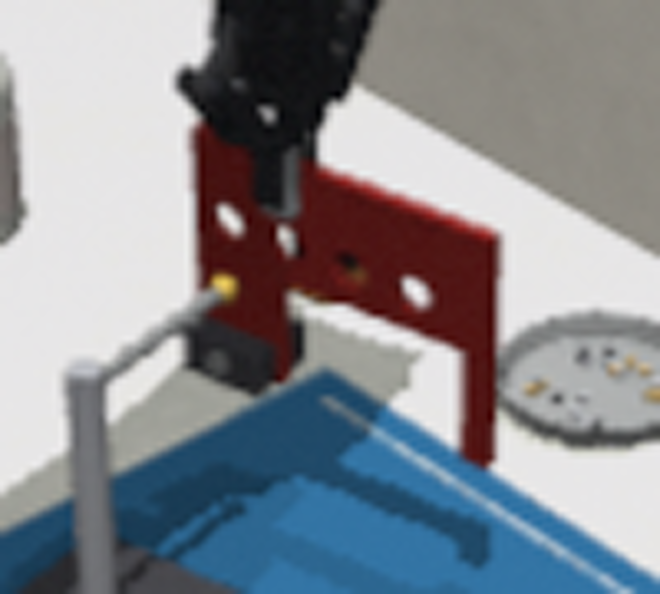

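Side view: ball at crop (222,286), with hole 3 partly behind the finger at (287,238). Hole height matches the ball to 1 mm, and the lateral error is about 2.3 mm. I'll correct that while closing in to 20 mm from the ball.

move_arm(increments=[{"xyz":[0.02,-0.1,0],"yaw":0,"hand":-1},{"xyz":[0.022,-0.2,0],"yaw":0,"hand":-1},{"xyz":[0.022,-0.25,0],"yaw":0,"hand":-1},{"xyz":[0.022,-0.25,0],"yaw":0,"hand":-1},{"xyz":[0.022,-0.25,0],"yaw":0,"hand":-1},{"xyz":[0.022,-0.25,0],"yaw":0,"hand":-1}])

```text
t: 11.58
tcp_pos: [0.6356, 0.28, 0.1363]
orientation: [[-0.217, 0.976, 0.001], [0.976, 0.217, 0.0], [0.0, 0.001, -1.0]]
contact_force: [0.9, 0.0, -5.0]
gripper_width: 0.0061
gripper_force: 98.2
```

```bash
python3 look.py 6; python3 hole.py 6; python3 - <<'E'
from h import *
s=manip.observe();t=s["tcp_pos"];print("lat",-.218*t[0]+.976*t[1],"from post",.976*t[0]+.218*t[1]-.976*.5138-.218*.2508)
i=cams.camera_info("wrist");im,d=cams.grab_frame("wrist");cv2.imwrite("pics/w6.png",im)
P,u,v=pts(i,d,np.ones(d.shape,bool))
L=-.218*P[:,0]+.976*P[:,1];A=.976*P[:,0]+.218*P[:,1]-.976*.5138-.218*.2508
k=(abs(L-.1335)<.012)&(A>.0)&(A<.11)&(P[:,2]>.135)&(P[:,2]<.17)
print(k.sum(), [(round(a,2),L[q].mean().round(4),P[q,2].max().round(4)) for a in np.arange(0,.11,.01) if (q:=k&(A>a)&(A<a+.01)).sum()>3])
E
```

```text
tcp [0.63560535 0.27995864 0.13631983] psi 12.529891979988948 11.5833
scene 963 along [-0.1138  0.0497] norm [-0.0013  0.004   0.0051] z [0.0967 0.3061]
  rim slope deg 7.95 rim z 0.1987 yaw slope deg 0.65
  crop 288 332
side 843 along [-0.1177  0.0484] norm [-0.0085 -0.0037  0.0019] z [0.081  0.2019]
  rim slope deg 1.23 rim z 0.2012 yaw slope deg -0.17
  crop 248 73
[(np.float64(298.7), np.float64(137.0)), (np.float64(307.9), np.float64(140.7)), (np.float64(317.3), np.float64(144.4)), (np.float64(326.9), np.float64(148.2))]
9 48.1 146.8 world [ 0.2616  1.9657 -0.5259] tool along 1.727 dz -0.6619
19 327.4 147.4 world [0.6514 0.2079 0.1546] tool along -0.0736 dz 0.0187
19 308.3 139.8 world [0.6358 0.2781 0.1547] tool along -0.0017 dz 0.0187
19 299.2 136.2 world [0.6281 0.3132 0.155 ] tool along 0.0342 dz 0.0191
27 39.7 131.1 world [ 0.2557  1.9921 -0.4421] tool along 1.754 dz -0.5781
29 45.0 128.8 world [ 0.2707  1.9244 -0.4012] tool along 1.6847 dz -0.5372
side ball [303.7 143. ] 7 [0.6184 0.2796 0.15  ]
scene ball [379. 399.] 41 [0.6118 0.2725 0.15  ]
tri [0.61321113 0.27312474 0.15534299] [0.61316594 0.2731663  0.15534918]
lat 0.13450934769598544 from post 0.1250741026401747
5466 [(np.float64(0.0), np.float64(0.1373), np.float64(0.1633)), (np.float64(0.01), np.float64(0.1352), np.float64(0.1615)), (np.float64(0.02), np.float64(0.1351), np.float64(0.1551)), (np.float64(0.03), np.float64(0.135), np.float64(0.1549)), (np.float64(0.04), np.float64(0.135), np.float64(0.1551)), (np.float64(0.05), np.float64(0.135), np.float64(0.1552)), (np.float64(0.06), np.float64(0.135), np.float64(0.1549)), (np.float64(0.07), np.float64(0.1349), np.float64(0.1551)), (np.float64(0.08), np.float64(0.1348), np.float64(0.1552)), (np.float64(0.09), np.float64(0.1349), np.float64(0.1569)), (np.float64(0.1), np.float64(0.1352), np.float64(0.1575))]
```

Wrist and side agree on height. They put the lateral error at +2 and 0 mm, so I'll split it at +1 mm (the margin is 3 mm) and thread slowly.

move_arm(increments=[{"xyz":[0.01,-0.05,0],"yaw":0,"hand":-1},{"xyz":[0.01,-0.1,0],"yaw":0,"hand":-1},{"xyz":[0.01,-0.15,0],"yaw":0,"hand":-1},{"xyz":[0.01,-0.2,0],"yaw":0,"hand":-1},{"xyz":[0.01,-0.25,0],"yaw":0,"hand":-1},{"xyz":[0.01,-0.3,0],"yaw":0,"hand":-1},{"xyz":[0.01,-0.35,0],"yaw":0,"hand":-1},{"xyz":[0.01,-0.35,0],"yaw":0,"hand":-1}])

```text
t: 12.4
tcp_pos: [0.5994, 0.2731, 0.1359]
orientation: [[-0.217, 0.976, -0.001], [0.976, 0.217, 0.0], [0.0, -0.001, -1.0]]
contact_force: [-0.2, -0.6, -4.7]
gripper_width: 0.0061
gripper_force: 98.2
```

```bash
python3 look.py 7; python3 hole.py 7|sed -n 2,6p; python3 -c "
from h import *
print(manip.observe()['moment'])
im=cv2.imread('pics/side7.png')[100:190,260:360];cv2.imwrite('pics/c7b.png',cv2.resize(im,(660,594),interpolation=cv2.INTER_CUBIC))"
```

```text
tcp [0.59936694 0.27307688 0.13591011] psi 12.539327408166269 12.4
scene 1075 along [-0.1133  0.0507] norm [-0.0014  0.004   0.0052] z [0.0948 0.3036]
  rim slope deg 11.11 rim z 0.1982 yaw slope deg 0.42
  crop 299 315
side 842 along [-0.1165  0.0477] norm [-0.0081 -0.0033  0.002 ] z [0.0818 0.2023]
  rim slope deg 0.76 rim z 0.2013 yaw slope deg -0.15
  crop 240 78
10 59.9 139.4 world [ 0.2764  1.7316 -0.3758] tool along 1.4937 dz -0.5118
20 320.0 152.9 world [0.6164 0.2016 0.1538] tool along -0.0735 dz 0.0178
20 310.2 148.8 world [0.6085 0.2369 0.1541] tool along -0.0373 dz 0.0181
17 291.6 141.5 world [0.5929 0.307  0.1538] tool along 0.0345 dz 0.0177
side ball [303.7 143. ] 7 [0.6184 0.2796 0.15  ]
[-0.04451446 -0.0156382   0.0352734 ]
```

View pics/c7b.png

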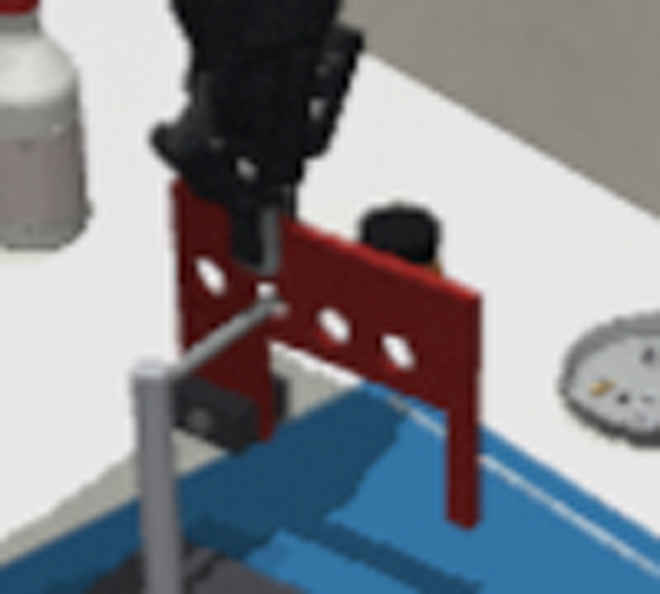

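It's threaded: the prong enters hole 3 at crop (270,303) with no contact force. Now I move on to 60 mm from the post and lower 5 mm.

move_arm(increments=[{"xyz":[0,-0.06,0],"yaw":0,"hand":-1},{"xyz":[0,-0.13,0],"yaw":0,"hand":-1},{"xyz":[0,-0.2,0],"yaw":0,"hand":-1},{"xyz":[0,-0.25,0],"yaw":0,"hand":-1},{"xyz":[0,-0.28,0],"yaw":0,"hand":-1},{"xyz":[0,-0.28,0],"yaw":0,"hand":-1},{"xyz":[0,-0.28,0],"yaw":0,"hand":-1}])

```text
t: 13.08
tcp_pos: [0.5732, 0.2673, 0.1361]
orientation: [[-0.217, 0.976, 0.0], [0.976, 0.217, 0.0], [0.0, 0.001, -1.0]]
contact_force: [0.4, 0.4, -5.4]
gripper_width: 0.0064
gripper_force: 98.2
```

move_arm(increments=[{"xyz":[0,0,0.01],"yaw":0,"hand":-1},{"xyz":[0,0,0.02],"yaw":0,"hand":-1},{"xyz":[0,0,0.03],"yaw":0,"hand":-1},{"xyz":[0,0,0.04],"yaw":0,"hand":-1},{"xyz":[0,0,0.045],"yaw":0,"hand":-1},{"xyz":[0,0,0.05],"yaw":0,"hand":-1},{"xyz":[0,0,0.05],"yaw":0,"hand":-1}])

```text
t: 13.67
tcp_pos: [0.5731, 0.267, 0.1306]
orientation: [[-0.217, 0.976, -0.0], [0.976, 0.217, -0.0], [-0.0, -0.0, -1.0]]
contact_force: [0.7, -1.2, -5.4]
gripper_width: 0.0064
gripper_force: 98.2
```

move_arm(increments=[{"xyz":[0,0,0.005],"yaw":0,"hand":-1},{"xyz":[0,0,0.01],"yaw":0,"hand":-1},{"xyz":[0,0,0.01],"yaw":0,"hand":-1},{"xyz":[0,0,0.01],"yaw":0,"hand":-1}])

```text
t: 14.0
tcp_pos: [0.5732, 0.2671, 0.1298]
orientation: [[-0.217, 0.976, -0.0], [0.976, 0.217, 0.0], [0.0, -0.0, -1.0]]
contact_force: [-0.4, -0.6, -5.2]
gripper_width: 0.006
gripper_force: 98.2
```

move_arm(increments=[{"xyz":[0,0,0.005],"yaw":0,"hand":-1},{"xyz":[0,0,0.01],"yaw":0,"hand":-1},{"xyz":[0,0,0.01],"yaw":0,"hand":-1}])

```text
t: 14.25
tcp_pos: [0.5733, 0.2672, 0.1295]
orientation: [[-0.217, 0.976, 0.0], [0.976, 0.217, 0.001], [0.0, 0.0, -1.0]]
contact_force: [-2.8, -1.4, 1.9]
gripper_width: 0.0059
gripper_force: 99.4
```

move_arm(increments=[{"xyz":[0,0,0.005],"yaw":0,"hand":-1},{"xyz":[0,0,0.008],"yaw":0,"hand":-1},{"xyz":[0,0,0.008],"yaw":0,"hand":-1}])

```text
t: 14.5
tcp_pos: [0.5734, 0.2672, 0.1293]
orientation: [[-0.217, 0.976, 0.001], [0.976, 0.217, 0.001], [0.001, 0.001, -1.0]]
contact_force: [-4.7, -1.9, 8.9]
gripper_width: 0.0064
gripper_force: 100.2
```

Contact is at z ≈ 0.1295. I'll ease back a touch, slacken the grip and open partway.

move_arm(increments=[{"xyz":[0,0,-0.008],"yaw":0,"hand":-1},{"xyz":[0,0,-0.01],"yaw":0,"hand":-1},{"xyz":[0,0,-0.01],"yaw":0,"hand":-1},{"xyz":[0,0,-0.01],"yaw":0,"hand":-1}], force=20)

```text
t: 14.83
tcp_pos: [0.5733, 0.2672, 0.1294]
orientation: [[-0.217, 0.976, 0.0], [0.976, 0.217, 0.0], [0.0, 0.0, -1.0]]
contact_force: [-3.7, -1.1, 5.1]
gripper_width: 0.0063
gripper_force: 99.4
```

move_arm(increments=[{"xyz":[0,0,0],"yaw":0,"hand":-0.8},{"xyz":[0,0,0],"yaw":0,"hand":-0.7},{"xyz":[0,0,0],"yaw":0,"hand":-0.55},{"xyz":[0,0,0],"yaw":0,"hand":-0.4},{"xyz":[0,0,0],"yaw":0,"hand":-0.4},{"xyz":[0,0,0],"yaw":0,"hand":-0.4}])

```text
t: 15.33
tcp_pos: [0.5732, 0.2671, 0.1289]
orientation: [[-0.217, 0.976, 0.0], [0.976, 0.217, -0.0], [-0.0, 0.0, -1.0]]
contact_force: [-0.3, 0.7, -0.3]
gripper_width: 0.0257
gripper_force: 0.0
```

```bash
python3 look.py 8; python3 hole.py 8|sed -n 2,6p
```

```text
tcp [0.57322869 0.26709322 0.12890275] psi 12.52507514034917 15.3333
scene 1116 along [-0.1129  0.0505] norm [-0.0012  0.0044  0.0057] z [0.089  0.2925]
  rim slope deg 14.12 rim z 0.1924 yaw slope deg 0.25
  crop 305 304
side 795 along [-0.1175  0.048 ] norm [-0.0075 -0.0034  0.0019] z [0.0762 0.1962]
  rim slope deg -9.55 rim z 0.196 yaw slope deg 0.03
  crop 236 85
17 314.8 158.9 world [0.5892 0.1952 0.1489] tool along -0.0737 dz 0.0199
18 305.1 155.0 world [0.5815 0.2297 0.1482] tool along -0.0384 dz 0.0192
13 59.4 140.2 world [ 0.2606  1.6747 -0.3477] tool along 1.4419 dz -0.4767
side ball [303.7 143. ] 7 [0.6184 0.2796 0.15  ]
scene ball [379. 399.] 41 [0.6118 0.2725 0.15  ]
```

Released, and it hangs. I raise the hand straight up clear and check.

move_arm(increments=[{"xyz":[0,0,-0.05],"yaw":0,"hand":-0.4},{"xyz":[0,0,-0.15],"yaw":0,"hand":-0.4},{"xyz":[0,0,-0.3],"yaw":0,"hand":-0.4},{"xyz":[0,0,-0.5],"yaw":0,"hand":-0.4},{"xyz":[0,0,-0.75],"yaw":0,"hand":-0.4},{"xyz":[0,0,-1],"yaw":0,"hand":-0.4},{"xyz":[0,0,-1],"yaw":0,"hand":-0.4}])

```text
t: 16.02
tcp_pos: [0.5759, 0.2677, 0.2354]
orientation: [[-0.216, 0.976, 0.007], [0.976, 0.216, 0.004], [0.003, 0.008, -1.0]]
contact_force: [0.8, 0.2, 1.4]
gripper_width: 0.0255
gripper_force: 0.0
```

move_arm(increments=[{"xyz":[0,0,-0.5],"yaw":0,"hand":-0.4},{"xyz":[0,0,-0.5],"yaw":0,"hand":-0.4},{"xyz":[0,0,-0.5],"yaw":0,"hand":-0.4},{"xyz":[0,0,-0.5],"yaw":0,"hand":-0.4},{"xyz":[0,0,-0.5],"yaw":0,"hand":-0.4},{"xyz":[0,0,-0.5],"yaw":0,"hand":-0.4},{"xyz":[0,0,-0.5],"yaw":0,"hand":-0.4},{"xyz":[0,0,-0.5],"yaw":0,"hand":-0.4}])

```text
t: 16.68
tcp_pos: [0.5728, 0.267, 0.2782]
orientation: [[-0.217, 0.976, -0.001], [0.976, 0.217, -0.001], [-0.001, -0.001, -1.0]]
contact_force: [-0.0, 0.4, 1.1]
gripper_width: 0.0256
gripper_force: 0.0
```

```bash
python3 hole.py 8 >/dev/null; python3 look.py 9; python3 hole.py 9|sed -n 2,6p; sleep 0; python3 look.py 10|grep -v crop; python3 hole.py 10|sed -n 2,6p
```

```text
tcp [0.57284934 0.26697518 0.27819793] psi 12.525544114806943 16.6833
scene 1341 along [-0.1131  0.0503] norm [-0.0012  0.0046  0.0058] z [0.0889 0.1915]
  rim slope deg -0.33 rim z 0.1916 yaw slope deg 0.05
  crop 307 305
side 905 along [-0.1169  0.0486] norm [-0.0075 -0.003   0.0019] z [0.0772 0.1966]
  rim slope deg -0.44 rim z 0.1967 yaw slope deg -0.16
  crop 234 83
13 314.4 158.5 world [0.5887 0.196  0.1498] tool along -0.0726 dz -0.1287
16 305.0 154.8 world [0.5812 0.2297 0.1492] tool along -0.0381 dz -0.1293
20 286.0 147.2 world [0.5656 0.3002 0.1484] tool along 0.034 dz -0.1301
side ball [303.7 143. ] 7 [0.6184 0.2796 0.15  ]
scene ball [379. 399.] 41 [0.6118 0.2725 0.15  ]
tcp [0.57301714 0.26700249 0.27849846] psi 12.522586080840751 16.7833
scene 1343 along [-0.113   0.0503] norm [-0.0013  0.0045  0.0056] z [0.0893 0.1919]
  rim slope deg -0.04 rim z 0.192 yaw slope deg -0.02
side 906 along [-0.1166  0.0487] norm [-0.0077 -0.0032  0.0017] z [0.0772 0.1965]
  rim slope deg -0.71 rim z 0.1963 yaw slope deg 0.12
13 314.4 158.5 world [0.5888 0.1962 0.1497] tool along -0.0726 dz -0.1291
16 305.0 154.8 world [0.5813 0.2299 0.1491] tool along -0.038 dz -0.1297
19 286.2 147.2 world [0.5657 0.3001 0.1484] tool along 0.0338 dz -0.1304
side ball [303.7 143. ] 7 [0.6184 0.2796 0.15  ]
scene ball [379. 399.] 41 [0.6118 0.2725 0.15  ]
```

View pics/c10.png

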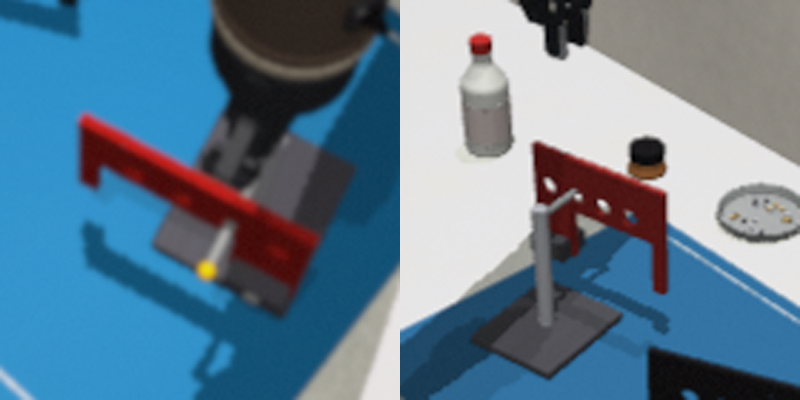

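It hangs by hole 3, level to under 1° and still, with the ball beyond it at crop (205,270) and the hand clear. I wait briefly, then check and hand in.

move_arm(increments=[{"xyz":[0,0,0],"yaw":0,"hand":-0.4},{"xyz":[0,0,0],"yaw":0,"hand":-0.4},{"xyz":[0,0,0],"yaw":0,"hand":-0.4},{"xyz":[0,0,0],"yaw":0,"hand":-0.4},{"xyz":[0,0,0],"yaw":0,"hand":-0.4},{"xyz":[0,0,0],"yaw":0,"hand":-0.4},{"xyz":[0,0,0],"yaw":0,"hand":-0.4},{"xyz":[0,0,0],"yaw":0,"hand":-0.4}])

```text
t: 17.55
tcp_pos: [0.5732, 0.2671, 0.279]
orientation: [[-0.217, 0.976, 0.0], [0.976, 0.217, 0.0], [0.0, 0.0, -1.0]]
contact_force: [-0.5, -0.8, 0.7]
gripper_width: 0.0256
gripper_force: 0.0
```

```bash
python3 look.py 11|grep -v crop; python3 hole.py 11|sed -n 2,4p; python3 -c "
from h import *
print(workorder.close_job())"
```

```text
tcp [0.57317483 0.26712147 0.27901801] psi 12.52793848348012 17.55
scene 1334 along [-0.1132  0.0502] norm [-0.0015  0.0042  0.0054] z [0.09   0.1916]
  rim slope deg -0.31 rim z 0.1917 yaw slope deg 0.02
side 910 along [-0.1168  0.0492] norm [-0.0079 -0.0034  0.0009] z [0.0767 0.1965]
  rim slope deg -1.46 rim z 0.1959 yaw slope deg -0.13
13 314.4 158.5 world [0.5889 0.1963 0.1496] tool along -0.0725 dz -0.1294
16 305.0 154.8 world [0.5814 0.23   0.149 ] tool along -0.038 dz -0.13
20 286.0 147.2 world [0.5658 0.3004 0.1482] tool along 0.0342 dz -0.1308
the job is handed in; nothing more can be done
None
```

The red bracket hangs by hole 3 on the prong of the yellow-ball hook, still and level to about 1°; I never touched the black bracket, and I handed the job in at about 17.6 s.

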